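Set the bearing cap's clearance and hold it

ROBOT

A 6-joint arm with a two-finger parallel gripper is mounted at the origin on the work surface. World frame = base frame: x ahead of the robot, y to its left, z up, the work surface at z = 0. Lengths are in mm, angles in rad, forces in N, time in s.
With the tool pointing down it reaches from about 375 to 750 mm from the base axis. Payload 9 kg.
Tool frame: the origin (TCP) lies at the very end of the fingers, on their centre line; the grasp point (between the pads) lies 19 mm behind it; z points along the fingers, y is the direction in which the jaws open and shut (so a half turn about z gives the same grasp; the last joint's range is limited). The gripper opens to 85 mm and grips with 20 to 120 N. Pads are 22 mm wide; open, the fingers measure 114 mm over their backs; the gripper's body (76 mm by 85 mm) begins 54 mm behind the grasp point. The pads swing forward as they close: fully open they stand 13 mm farther back than shut.
Start: joints at [-1.374, 0.104, 0.097, 1.564, 0, 1.353], TCP at [241.817, -549.146, 231.331] pointing down, gripper open.
Joint ranges: [-2.99, 2.99], [-0.84, 1.86], [-1.1, 1.16], [-1.84, 2.11], [-1.51, 1.56], [-3.14, 3.14]. Speed limits (rad/s): [2.22, 2.22, 2.57, 3.14, 3.14, 3.14].

INTERFACE

Orientations are given as a unit quaternion [x, y, z, w].
In Python, from station import manip, cams, look_for gives the robot as it stands.
- The arm moves only by the tool move_arm, never from a script. Its argument "rows" is a list of rows, each a list of 3 entries, a list of its own where there are three numbers: the shift along the tool's x, y, z in cm, then the turn, a rotation vector about the tool's x, y, z in rad, then the closure in counts, from 0 (fully open) to 255 (shut). In form: [[[tx, ty, tz], [ax, ay, az], grip], ...]. A call has 1 to 20 rows; each row is the pose to reach, as a shift and turn from the pose measured when the call began, along the tool's axes at that moment; what a row does not reach only later rows make up. A row lasts 1/8 s, in which the tool goes at most 62.5 mm and 10.7 degrees, less where a joint would pass 70% of its speed; a pose out of reach is approached as far as the arm can. A call with a gripper value outside its range is refused whole. The fingers move at their own pace and stop on an object; "squeeze" is the grip in N (left out, the last holds). Time passes only in rows, so rows that repeat a pose let the fingers close. It gives the time, the measured TCP pose, the force and the opening at its end, in the units of the state.
- manip.sense(): the state, without advancing time (a new reading comes with each control period).
- cams.grab_frame(name): name is "scene" or "side" or "wrist"; returns a dict with "pixels" (480x640x3 uint8, blue, green, red), "vfov" (degrees; the focal length in pixels is half the picture's height over the tangent of half this angle, whatever the lens; pixels are square), "cx", "cy" (the principal point, pixels), "k1" (the pictures are not rectified: a ray, as slopes to the right and down, at radius r is drawn at 1 + k1 r^2 times it, then the intrinsics apply), "R" (3x3) and "t" (3): a world point X has camera coordinates R X + t; the wrist camera has in their place "mount" (4x4, takes a point from camera to tool coordinates, whose origin is the TCP and whose axes are the flange's). Camera axes: x right, y down, z forward; pixel columns grow to the right and rows downward; lengths in mm; the calibration is good to about 2 mm. A picture is of the moment at which its call begins: read the wrist's pose just before it. There is no depth.
- manip.close_job(): hands the job in, once; it reports no verdict.
Trained networks look in a picture, given as the dict that the camera call returned (one of the last four; its "shot" number tells which), for a name from the list of things; names that differ only in an ending like _2 or _b are one class to them, and where a whole thing is asked for, a point or a joint stands for the part that bears it (a point fixed in the world has none). Each returns a list of dicts, best first, with "score" (0 to 1); they miss things now and then, are a little off and sometimes report something else, mostly with a low value. They report only what shows in the picture. A call takes as long as a camera call. They do not tell look-alikes from the thing itself.
- look_for(picture, label): "bbox" ([left, top, right, bottom] in pixels, round what is visible of it).
The state is a dict: "time_s": time; "qpos": joint angles; "dq": joint speeds; "joint_efforts": joint torques, N m; "tool_pos": TCP position; "eef_rot": TCP orientation; "force": force on the tool from outside, world axes, zero at the start; "torque": the same for the moment, N m; "opening": finger opening in mm.
Only numpy, scipy, OpenCV 4.12 (cv2) and the standard library are available. Lean on these libraries where they do the work, as an engineer would, in place of code of your own. Each camera call takes 0.05 s, during which the arm holds its last target.

TASK

Draw the centring pin straight up out of the bearing cap, hang it upright by its collar in the open notch of the green pin rest, and let go of it. Then screw the knurled brass cap down clockwise (seen from above) until it bottoms out, back it off a quarter turn, and finish there with the fingers still gripping the cap. Do not disturb the other tools on the bench, and do not drop the pin.

Things in the scene. Friction and masses are not known exactly. Their poses are not given: they have to be found in the camera images.
- stand: Upright bearing stand, fixed: dark steel block 60 x 60 mm, top face 75 mm above the bench, on a round steel foot 100 mm across; the cap sits on top, coaxial. Origin: centre of the foot's underside, on the cap's axis; z up. A red witness line on its +x face. A blind bore on the axis, 11.5 mm wide, 25 mm deep (floor 50 mm above the bench), holds the pin's foot.
- brass_cap: Round knurled brass cap, 50 mm diameter, 32 mm high, 16 mm hole down its middle, already started on the stand's thread. Origin: centre of its underside, on its axis, 76 mm above the bench when bottomed; z up. Its +x side has a red line (on top and down the side) that meets the stand's red line when bottomed; it starts less than one full turn above that.
- cap_turn (a joint): Angle in rad by which the cap is unscrewed from bottomed: 0 = bottomed out on a hard stop, grows counter-clockwise seen from above, up to 4.2; it starts between 2.0 and 3.4. Right-hand coarse thread: the cap rises 6 mm a turn (0.95 mm a rad). It needs about 0.06 N m to turn and stays where it is left.
- pin: Loose steel centring pin, about 0.18 kg, 120 mm long: shank 10 mm diameter, 70 mm long; then a collar 26 mm diameter, 5 mm thick; then a round dark grip 22 mm diameter, 45 mm high. Origin: centre of its foot, z towards the grip. It starts upright through the cap, foot on the bore's floor, collar's underside 120 mm above the bench; 70 mm up brings it clear.
- pin_grip (a point): Point on the pin's axis at the middle of its round grip, 28 mm above the collar's underside and 98 mm above the foot; grip 22 mm across.
- pin_collar (a point): Point on the pin's axis at the underside of its collar, 70 mm above the foot; z along the pin towards the grip.
- notch (a point): Where the pin's axis belongs in the green pin rest (fixed): on the top face of its 10 mm plate, 85 mm above the bench, mid-width of the notch, 8 mm before its closed end. The notch is 15 mm wide, cut right through, open above, below and to this point's -x (edge 32 mm off). Plate 50 mm wide; nothing rises above it. A hanging pin has its collar's underside at this height.
- chuck_key: Bystander: steel T-shaped chuck key, 88 mm long and 12 mm high, lying flat; origin under its shank.
- bush: Bystander: brass bush, 28 mm diameter, 22 mm high; origin at the centre of its underside.
- dial_gauge: Bystander: dial gauge lying face up, 58 mm diameter, 20 mm high, stem reaching 73 mm from its centre along +y; origin at the centre of its underside.
- wrench: Bystander: steel wrench 150 mm long, lying along its x; origin at its underside.
- screwdriver: Bystander: wooden-handled screwdriver 160 mm long, lying along its x; origin at its underside.
- tool_bit: Bystander: square steel tool bit 70 x 10 x 10 mm, lying along its x; origin at the centre of its underside.
- oiler: Bystander: small amber bottle with a red cap, 42 mm diameter, 100 mm high; origin at the centre of its underside.
Mind the look-alikes: they are no part of the job. Leave any blue look-alike of the pin alone.

How it is judged (in metres and radians):
On the way, in this order (a step that is already met when the one before it is completed fails the run):
1. the pin hangs by its collar in the rest's notch, upright and let go (horizontal distance between pin_collar and notch below 0.012 m and z of pin_collar in the frame of notch between -0.003 and 0.004 m and angle between pin_collar's own z axis and vertical below 0.12 rad and contact force between the fingers and pin below 0.1 N), for 0.3 s.
2. the cap is screwed down until it bottoms out (value of joint cap_turn below 0.1 rad), for 0.1 s.
At the end, for the whole second after the job is handed in: The cap, having been bottomed (within 0.10 rad), is backed off 1.57 rad plus or minus 0.35 rad, still, with the fingers gripping it by at least 2 N; the pin hangs let go in the notch: its axis within 12 mm of the parking point, collar within 4 mm of the plate's top, upright within 0.12 rad (all of step 1 and value of joint cap_turn between 1.22 and 1.92 rad and velocity of joint cap_turn between -0.05 and 0.05 rad/s and contact force between the fingers and brass_cap above 2 N); the arm keeps its last pose, push and grip.
It fails at once if a bystander is moved more than 30 mm (distance of any of chuck_key, bush, dial_gauge, wrench, screwdriver, tool_bit, oiler from where it was at the start of the episode above 0.03 m).
It fails at once if the pin is dropped on the bench or laid down (height (world z) of pin_grip below 0.07 m).
It also fails if it takes over 72 s, if anything falls off the work surface, if the arm or the gripper's body presses on something with over 40 N, if the wrist force passes 120 N, or if a joint passes its speed limit or range.

## Working session

There is one attempt and no reset: what is moved stays moved. The work goes in short steps, Python scripts to look and compute and a tool call to move; the robot and the scene stay as the last step left them, time stands still between calls to the robot, and variables do not carry over. Pictures are saved under pics/ and viewed, and the job is handed in when it is done.

Besides the shell and the picture viewer there is one more tool, called by a JSON object that holds its "method" and its "body", one argument or row to a line. move_arm: Moves the arm, as the interface text tells. Its arguments: {"type":"object","properties":{"rows":{"type":"array"},"squeeze":{"type":"number"}},"required":["rows"]}

```bash
mkdir -p pics; ls; python3 - <<'E'
from station import manip, cams, look_for
import cv2
print(manip.sense())
for n in ["scene","side","wrist"]:
    f=cams.grab_frame(n); cv2.imwrite(f"pics/{n}0.png",f["pixels"])
    print(n,{k:v for k,v in f.items() if k!="pixels"})
    for l in ["pin","brass_cap","stand","notch","oiler"]:
        try: print(l,[(d["bbox"],round(d["score"],2)) for d in look_for(f,l)][:3])
        except Exception as e: print(l,e)
E
```

```text
pics
{'time_s': 0.0, 'qpos': array([-1.37369771e+00,  1.04706136e-01,  9.64411294e-02,  1.56390988e+00,
        8.07832410e-06,  1.35308475e+00]), 'dq': array([-0.00157588, -0.00062423, -0.00108055,  0.00085231,  0.00261634,
       -0.00016482]), 'joint_efforts': array([-1.41687484e-03, -5.56920934e+01,  5.03662026e+01,  1.69029564e-02,
       -3.96965461e-04,  2.13207227e-05]), 'tool_pos': array([ 241.74463687, -548.76428717,  230.50284581]), 'eef_rot': array([ 9.78568323e-01,  2.05921253e-01,  1.11428510e-05, -6.89199606e-04]), 'force': array([ 1.17449247, -0.51826502, -0.4126846 ]), 'torque': array([-0.02684036,  0.02943246,  0.01399561]), 'opening': 85.39915867019829}
scene {'vfov': 45.25102145779109, 'cx': 327.6401837336985, 'cy': 246.23640791864096, 'k1': -0.18576871406967285, 'R': array([[-0.79207343,  0.61039932,  0.00568805],
       [ 0.45774284,  0.60009469, -0.65601666],
       [-0.40384549, -0.5170097 , -0.75472498]]), 't': array([ 474.44254416, -185.8639827 , 1770.27723825]), 'shot': 1}
pin [([339.3, 180.9, 346.6, 215.5], 0.77), ([263.3, 175.9, 273.2, 207.6], 0.71), ([29
[... 749 characters left out ...]
 0.57)]
stand [([362.4, 189.6, 405.0, 245.5], 0.66), ([384.2, 170.4, 392.8, 195.6], 0.62)]
notch [([252.3, 308.3, 301.2, 371.1], 0.9)]
oiler [([323.0, 154.6, 342.2, 192.7], 0.68)]
wrist {'vfov': 68.81368538046705, 'cx': 317.5501232814821, 'cy': 235.8685860500528, 'k1': -0.04007119682637376, 'mount': array([[ 3.76986106e-04, -9.47063230e-01, -3.21046875e-01,
         8.27580141e+01],
       [ 9.99999829e-01,  2.13705895e-04,  5.43824158e-04,
        -1.38044892e+00],
       [-4.46426254e-04, -3.21047025e-01,  9.47063149e-01,
        -1.42802479e+02],
       [ 0.00000000e+00,  0.00000000e+00,  0.00000000e+00,
         1.00000000e+00]]), 'shot': 3}
pin []
brass_cap []
stand []
notch []
oiler []
```

View pics/scene0.png

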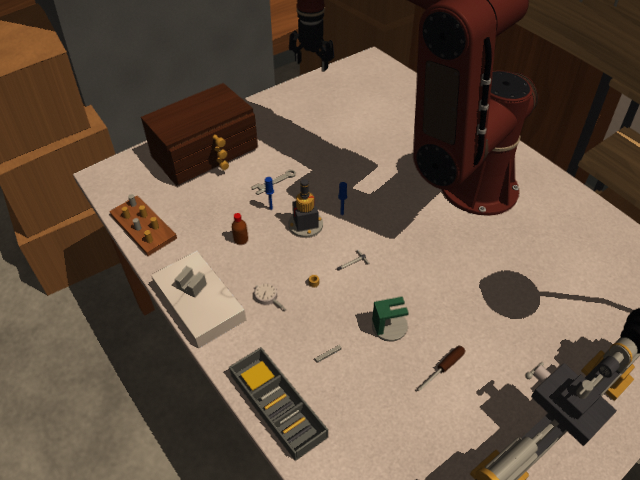

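View pics/side0.png

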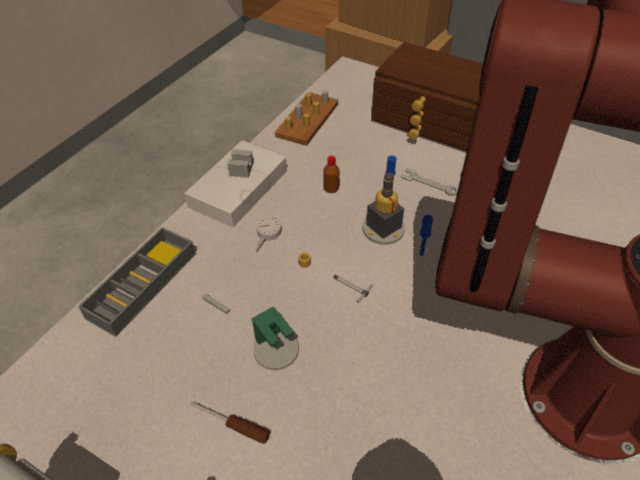

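View pics/wrist0.png

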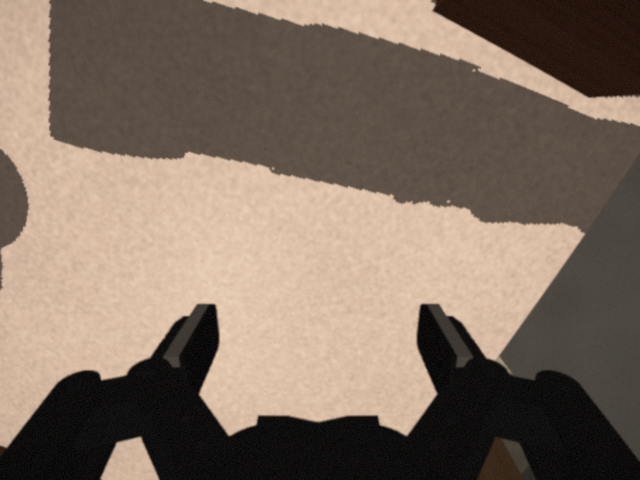

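The scene view shows the stand with pin at about (305,205), blue look-alikes at (269,190) and (343,197), and the green rest at (390,315). In the side view the stand is at about (386,210) and the rest at (273,335). I'll write helpers and zoom in.

```bash
cat > h.py <<'E'
import numpy as np, cv2
from scipy.spatial.transform import Rotation as Ro
from scipy.optimize import least_squares
def K(f):
    fl=240/np.tan(np.radians(f["vfov"])/2); return fl
def ray(f,u,v,pose=None):
    fl=K(f); xd=np.array([(u-f["cx"])/fl,(v-f["cy"])/fl]); x=xd.copy()
    for _ in range(20): x=xd/(1+f["k1"]*(x@x))
    d=np.array([x[0],x[1],1.])
    R,t=ext(f,pose); return -R.T@t, R.T@d/np.linalg.norm(d)
def ext(f,pose=None):
    if "R" in f: return f["R"],f["t"]
    p,q=pose; T=np.eye(4); T[:3,:3]=Ro.from_quat(q).as_matrix(); T[:3,3]=p
    M=np.linalg.inv(T@f["mount"]); return M[:3,:3],M[:3,3]
def proj(f,X,pose=None):
    R,t=ext(f,pose); c=np.asarray(X)@R.T+t; x=c[...,:2]/c[...,2:]
    x=x*(1+f["k1"]*(x**2).sum(-1,keepdims=True)); return x*K(f)+[f["cx"],f["cy"]]
def onz(f,u,v,z,pose=None):
    o,d=ray(f,u,v,pose); return o+d*(z-o[2])/d[2]
def tri(rs):
    A=sum(np.eye(3)-np.outer(d,d) for o,d in rs); b=sum((np.eye(3)-np.outer(d,d))@o for o,d in rs)
    X=np.linalg.solve(A,b); return X,[np.linalg.norm((np.eye(3)-np.outer(d,d))@(X-o)) for o,d in rs]
E
python3 - <<'E'
import cv2
s=cv2.imread('pics/scene0.png'); d=cv2.imread('pics/side0.png')
def c(im,x,y,w,h): return cv2.resize(im[y:y+h,x:x+w],(400,300),interpolation=cv2.INTER_CUBIC)
import numpy as np
a=np.hstack([c(s,250,165,106,80),c(s,345,280,80,60)]); b=np.hstack([c(d,340,150,106,80),c(d,237,300,80,60)])
cv2.imwrite('pics/z0.png',np.vstack([a,b]))
E
```

```text
(no output)
```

View pics/z0.png

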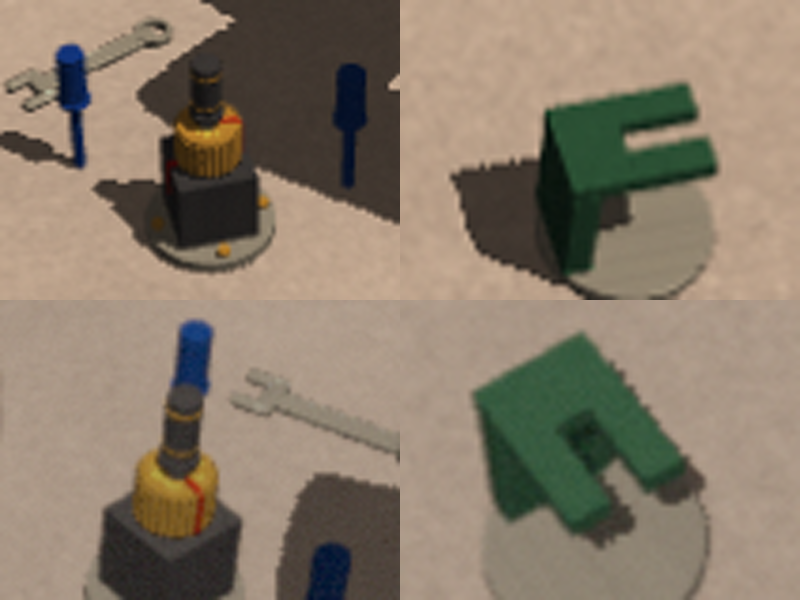

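```bash
cat > m1.py <<'E'
from station import cams
from h import *
S=cams.grab_frame("scene"); D=cams.grab_frame("side")
def s1(x,y): return 250+x*.265,165+y*80/300
def d1(x,y): return 340+x*.265,150+(y-300)*80/300
def s2(x,y): return 345+(x-400)*.2,280+y*.2
def d2(x,y): return 237+(x-400)*.2,300+(y-300)*.2
def p(n,a,b,z):
    X,r=tri([ray(S,*a),ray(D,*b)]); print(n,X.round(1),np.round(r,1),'planes',onz(S,*a,z).round(1),onz(D,*b,z).round(1))
p('pintop',s1(206,62),d1(184,393),170)
p('cap_at_pin',s1(207,117),d1(180,468),120)
p('blueA top',s1(69,52),d1(0,0),120)
p('blueB top',s1(351,72),d1(332,553),120)
p('blueA',s1(69,52),d1(196,328),120)
# red line on cap top outer end
p('red',s1(240,120),d1(200,488),111)
p('blueA foot',s1(80,165),d1(0,0),0); p('blueB foot',s1(348,184),d1(0,0),0)
# plate
p('tipA',s2(690,85),d2(680,462),85)
p('tipB',s2(717,163),d2(580,520),85)
p('backA',s2(545,110),d2(582,333),85)
p('backB',s2(577,190),d2(474,392),85)
p('slotA tip',s2(697,115),d2(645,480),85)
p('slotB tip',s2(708,140),d2(612,500),85)
p('slotA in',s2(624,128),d2(587,410),85)
p('slotB in',s2(630,152),d2(566,428),85)
E
python3 m1.py
```

```text
pintop [ 527.5 -194.6  168.7] [0.6 0.6] planes [ 528.  -194.3  170. ] [ 526.9 -192.3  170. ]
cap_at_pin [ 525.7 -197.5  109.6] [1.8 1.8] planes [ 531. -191.  120.] [ 521.3 -184.5  120. ]
blueA top [ 664.5 -159.8  349. ] [51.9 51.9] planes [ 571.3 -310.1  120. ] [ 863.4 -585.5  120. ]
blueB top [ 416.9 -166.9  117.4] [0.6 0.6] planes [ 418.4 -165.5  120. ] [ 416.2 -163.4  120. ]
blueA [ 570.3 -311.3  117.3] [1. 1.] planes [ 571.3 -310.1  120. ] [ 568.9 -306.5  120. ]
red [ 507.4 -183.5  110.1] [0.9 0.9] planes [ 508.5 -181.5  111. ] [ 507.2 -183.8  111. ]
blueA foot [ 677.7 -135.7  326.9] [86.7 86.7] planes [ 571.2 -309.6    0. ] [ 958.3 -761.9    0. ]
blueB foot [602.8  29.1 421.7] [103.1 103.1] planes [ 417.3 -165.8    0. ] [ 958.3 -761.9    0. ]
tipA [525.9 204.5  81.9] [0.8 0.8] planes [527.4 205.1  85. ] [524.6 207.1  85. ]
tipB [545.  244.4  79.7] [0.2 0.2] planes [548.  246.9  85. ] [542.9 246.8  85. ]
backA [590.9 172.3  80.7] [1. 1.] planes [592.8 173.4  85. ] [588.7 176.   85. ]
backB [610.1 217.7  83.1] [0.8 0.8] planes [610.8 217.7  85. ] [609.1 219.6  85. ]
slotA tip [533.7 217.7  79.7] [0.2 0.2] planes [536.7 220.3  85. ] [531.6 220.3  85. ]
slotB tip [539.4 231.6  79.9] [0.5 0.5] planes [542.4 234.4  85. ] [537.4 233.7  85. ]
slotA in [568.4 203.5  82.6] [0.1 0.1] planes [569.7 204.5  85. ] [567.4 204.9  85. ]
slotB in [572.7 212.7  78. ] [0.7 0.7] planes [576.6 216.7  85. ] [569.7 215.7  85. ]
```

Stand axis ≈ (527,−194) and notch ≈ (565,213), with the blue pins over 110 mm clear of the stand. I'll move above the stand for a wrist view.

{"method": "move_arm", "body": {
  "rows": [
    [[40.4, -21.0, -2.5], [0, 0, -1.57], 0],
    [[40.4, -21.0, -2.5], [0, 0, -1.57], 0],
    [[40.4, -21.0, -2.5], [0, 0, -1.57], 0],
    [[40.4, -21.0, -2.5], [0, 0, -1.57], 0],
    [[40.4, -21.0, -2.5], [0, 0, -1.57], 0],
    [[40.4, -21.0, -2.5], [0, 0, -1.57], 0],
    [[40.4, -21.0, -2.5], [0, 0, -1.57], 0],
    [[40.4, -21.0, -2.5], [0, 0, -1.57], 0],
    [[40.4, -21.0, -2.5], [0, 0, -1.57], 0],
    [[40.4, -21.0, -2.5], [0, 0, -1.57], 0],
    [[40.4, -21.0, -2.5], [0, 0, -1.57], 0]
  ]
}}

```text
time_s: 2.38
tool_pos: [526.8, -194.4, 256.3]
eef_rot: [0.548, 0.837, -0.0, 0.0]
force: [-0.1, 0.4, 0.7]
opening: 85.4
```

```bash
python3 - <<'E'
from station import manip, cams, look_for
from h import *
import pickle
s=manip.sense(); W=cams.grab_frame("wrist"); pickle.dump((s,W),open('w1.pkl','wb'))
print(s["tool_pos"],s["eef_rot"],s["qpos"],s["time_s"])
im=W["pixels"].copy()
po=(s["tool_pos"],s["eef_rot"])
for X in [(527,-194,170),(527,-194,120),(527,-194,0)]:
    u=proj(W,np.array(X,float),po); print(u); cv2.circle(im,tuple(int(a) for a in u),3,(255,0,255),1)
cv2.imwrite('pics/w1.png',im)
print(look_for(W,"pin"),look_for(W,"brass_cap"),look_for(W,"stand"))
E
```

```text
[ 526.78898715 -194.39338256  256.30203655] [ 5.47568762e-01  8.36760687e-01 -4.90813129e-05  3.89162916e-05] [-5.86365094e-01 -6.61677291e-03  2.86997833e-02  1.60603437e+00
 -9.76225292e-05  5.72546767e-01] 2.375
[317.85866513 244.01357522]
[317.8587153  223.38289355]
[317.85863626 193.58602414]
[{'bbox': [301.4, 208.8, 333.7, 261.3], 'score': 0.91}, {'bbox': [185.5, 119.8, 240.2, 151.4], 'score': 0.77}, {'bbox': [301.4, 285.6, 321.8, 355.9], 'score': 0.72}, {'bbox': [288.9, 183.8, 349.7, 238.4], 'score': 0.51}] [{'bbox': [288.7, 186.2, 345.9, 237.9], 'score': 0.87}] [{'bbox': [274.1, 146.6, 364.4, 243.3], 'score': 0.9}]
```

View pics/w1.png

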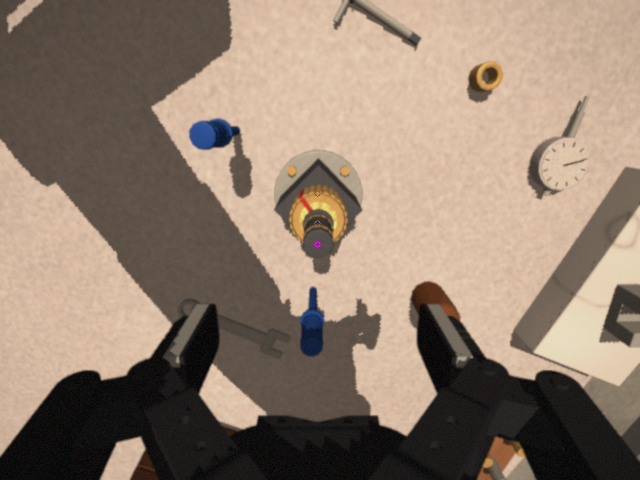

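The projected axis points land on the pin, with the pin top near (318,243), so the estimate holds. Next I descend and grip the pin.

{"method": "move_arm", "body": {
  "rows": [
    [[0, 0, 5.0], [0, 0, 0], 0],
    [[0, 0, 9.0], [0, 0, 0], 0],
    [[0, 0, 11.5], [0, 0, 0], 60],
    [[0, 0, 12.4], [0, 0, 0], 60],
    [[0, 0, 12.4], [0, 0, 0], 60]
  ],
  "squeeze": 60
}}

```text
time_s: 3.2
tool_pos: [526.7, -194.5, 132.6]
eef_rot: [0.547, 0.837, -0.0, -0.0]
force: [0.2, 0.4, -0.2]
opening: 65.9
```

```bash
python3 - <<'E'
from station import manip, cams, look_for
from h import *
import pickle
s=manip.sense(); W=cams.grab_frame("wrist"); 
print(s["tool_pos"],s["force"],s["opening"],s["time_s"])
cv2.imwrite('pics/w2.png',W["pixels"])
S=cams.grab_frame("scene")
o=onz(S,239.5,244,0);print('oiler base~',o)
cv2.imwrite('pics/s2.png',cv2.resize(S["pixels"][140:240,240:370],(780,600),interpolation=cv2.INTER_CUBIC))
E
```

```text
[ 526.70646027 -194.53538733  132.55788555] [ 0.15457606  0.40994647 -0.18977695] 65.94361974278372 3.2
oiler base~ [ 719.1361715  -249.27886232    0.        ]
```

View pics/w2.png

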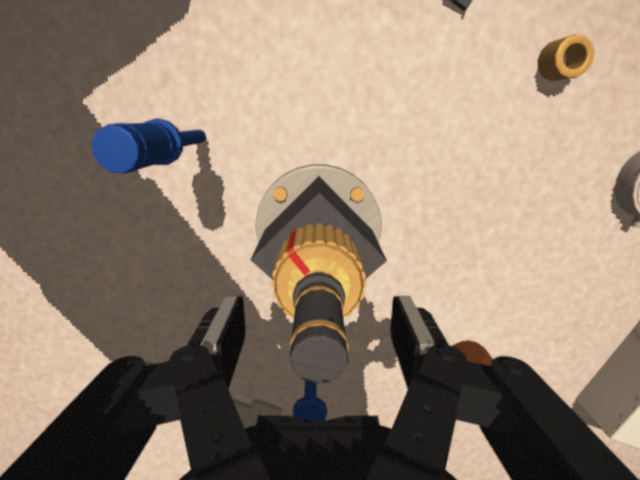

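View pics/s2.png

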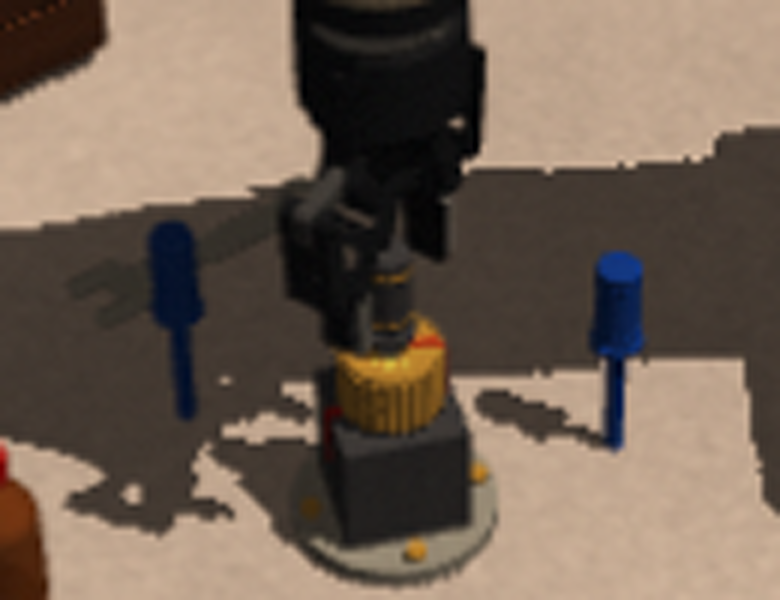

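The pin is centred between the pads (pin at u≈318, pad midpoint ≈317). Closing now.

{"method": "move_arm", "body": {
  "rows": [
    [[0, 0, 0.1], [0, 0, 0], 255],
    [[0, 0, 0.1], [0, 0, 0], 255],
    [[0, 0, 0.1], [0, 0, 0], 255],
    [[0, 0, 0.1], [0, 0, 0], 255],
    [[0, 0, 0.1], [0, 0, 0], 255],
    [[0, 0, 0.1], [0, 0, 0], 255],
    [[0, 0, 0.1], [0, 0, 0], 255],
    [[0, 0, 0.1], [0, 0, 0], 255]
  ],
  "squeeze": 60
}}

```text
time_s: 4.3
tool_pos: [527.6, -195.2, 133.5]
eef_rot: [0.547, 0.837, -0.0, 0.001]
force: [-1.8, 0.1, 5.3]
opening: 20.9
```

{"method": "move_arm", "body": {
  "rows": [
    [[0, 0, -1.0], [0, 0, 0], 255],
    [[0, 0, -2.5], [0, 0, 0], 255],
    [[0, 0, -4.5], [0, 0, 0], 255],
    [[0, 0, -6.5], [0, 0, 0], 255],
    [[0, 0, -8.5], [0, 0, 0], 255],
    [[0, 0, -10.5], [0, 0, 0], 255],
    [[0, 0, -10.5], [0, 0, 0], 255]
  ]
}}

```text
time_s: 5.18
tool_pos: [528.3, -195.6, 241.0]
eef_rot: [0.547, 0.837, -0.0, 0.003]
force: [1.3, -0.7, -2.1]
opening: 20.6
```

```bash
python3 - <<'E'
from station import manip, cams, look_for
from h import *
s=manip.sense(); W=cams.grab_frame("wrist"); 
print(s["tool_pos"],s["eef_rot"],s["qpos"],s["force"],s["opening"],s["time_s"])
cv2.imwrite('pics/w3.png',W["pixels"])
S=cams.grab_frame("scene")
cv2.imwrite('pics/s3.png',cv2.resize(S["pixels"][120:240,240:396],(780,600),interpolation=cv2.INTER_CUBIC))
R=Ro.from_quat(s["eef_rot"]).as_matrix()
for X in [(565,213,0),(505,241.,0)]: print(R.T@(np.array(X)-s["tool_pos"])*[1,1,0])
E
```

```text
[ 528.28839727 -195.59464913  241.0455704 ] [ 5.47302932e-01  8.36927788e-01 -1.78462922e-04  3.36851683e-03] [-5.86561062e-01 -1.44535485e-02 -6.87484834e-03  1.57163552e+00
 -3.06932229e-04  5.71721893e-01] [ 1.34778094 -0.73505372 -2.09368456] 20.569480028605387 5.175
[361.00419983 196.6283215    0.        ]
[410.70891444 152.8876158    0.        ]
```

View pics/w3.png

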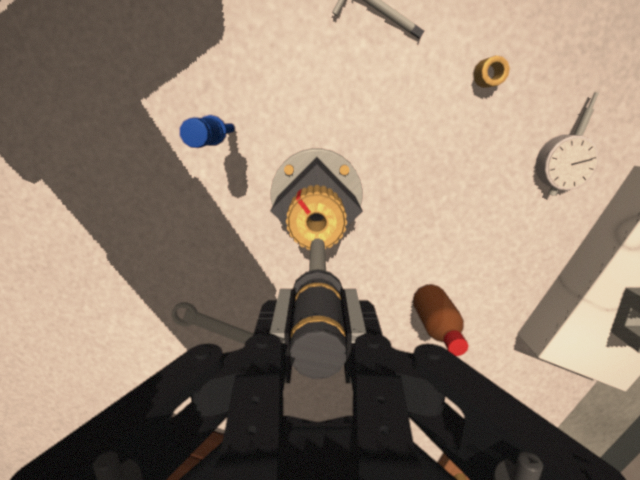

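View pics/s3.png

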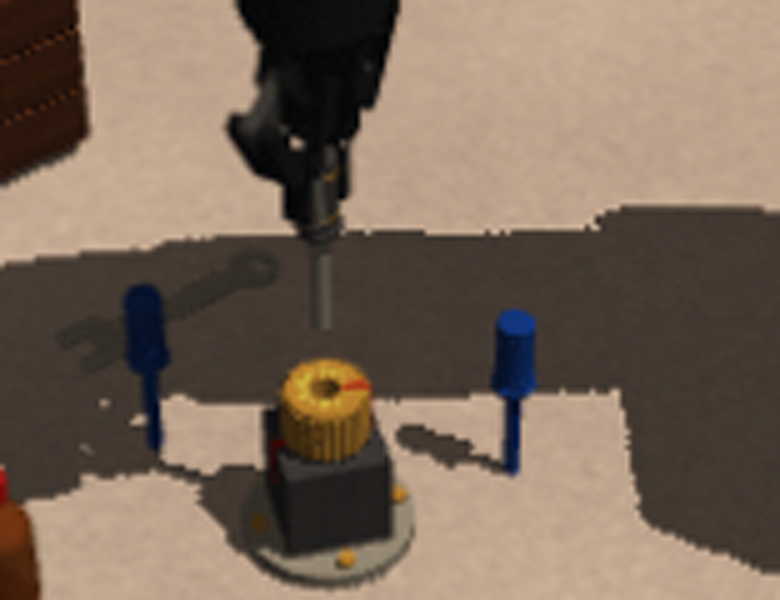

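The pin is out cleanly and upright; the cap's red line runs from about (297,193) to (311,213). Moving above the notch.

{"method": "move_arm", "body": {
  "rows": [
    [[5.0, 2.7, 0], [0, 0, 0], 255],
    [[10.0, 5.4, 0], [0, 0, 0], 255],
    [[15.0, 8.2, 0], [0, 0, 0], 255],
    [[20.0, 10.9, 0], [0, 0, 0], 255],
    [[25.0, 13.6, 0], [0, 0, 0], 255],
    [[30.0, 16.3, 0], [0, 0, 0], 255],
    [[34.0, 18.5, 0], [0, 0, 0], 255],
    [[36.1, 19.7, 0], [0, 0, 0], 255],
    [[36.1, 19.7, 0], [0, 0, 0], 255],
    [[36.1, 19.7, 0], [0, 0, 0], 255]
  ]
}}

```text
time_s: 6.52
tool_pos: [562.9, 214.1, 237.0]
eef_rot: [0.547, 0.837, -0.001, 0.001]
force: [-0.6, -0.3, -3.0]
opening: 19.9
```

```bash
python3 - <<'E'
from station import manip, cams, look_for
from h import *
import pickle
s=manip.sense(); W=cams.grab_frame("wrist"); 
print(s["tool_pos"],s["eef_rot"],s["qpos"],s["force"],s["opening"],s["time_s"])
cv2.imwrite('pics/w4.png',W["pixels"])
S=cams.grab_frame("scene");D=cams.grab_frame("side")
pickle.dump((s,W,S,D),open('w4.pkl','wb'))
a=cv2.resize(S["pixels"][230:350,330:430],(400,480),interpolation=cv2.INTER_CUBIC)
b=cv2.resize(D["pixels"][260:380,220:320],(400,480),interpolation=cv2.INTER_CUBIC)
cv2.imwrite('pics/s4.png',np.hstack([a,b]))
E
```

```text
[562.9024487  214.10595652 236.96575792] [ 5.47345364e-01  8.36905632e-01 -7.01303672e-04  1.23434743e-03] [ 0.14795772  0.11175887  0.11569682  1.57382235 -0.00268889  1.30633576] [-0.61709499 -0.30687938 -2.96908357] 19.884582774500753 6.525
```

View pics/w4.png

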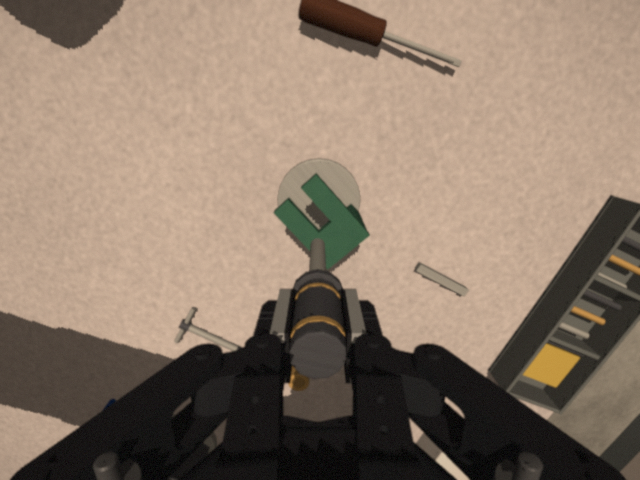

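View pics/s4.png

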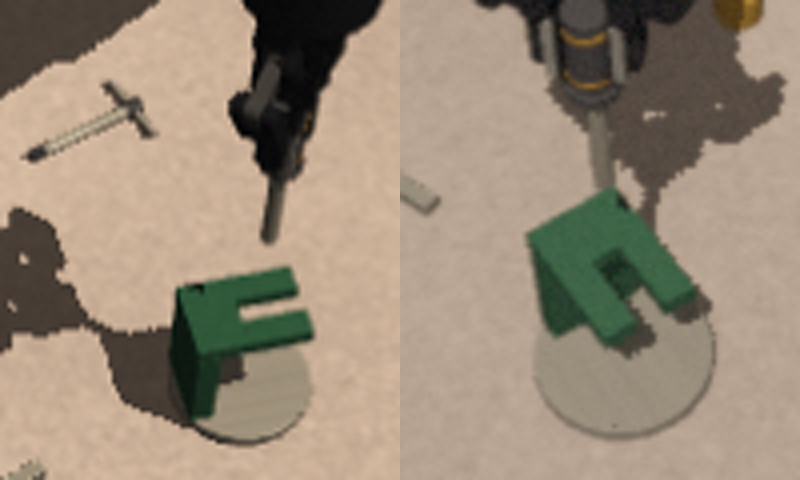

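The wrist view shows the green plate around (320,220), open toward upper-left. I'll fit a plate model to the green outline in all three views.

```bash
cat > fit.py <<'E'
import pickle
from h import *
s,W,S,D=pickle.load(open('w4.pkl','rb')); po=(s["tool_pos"],s["eef_rot"])
# notch frame plate outline at top (z=85): x from -32..40? back edge unknown L
def outline(p,L=40):
    x,y,a=p; P=np.array([[-32,-25],[-32,-7.5],[8,-7.5],[8,7.5],[-32,7.5],[-32,25],[L,25],[L,-25]],float)
    c,s_=np.cos(a),np.sin(a); Q=P@np.array([[c,s_],[-s_,c]])+[x,y]; return np.c_[Q,np.full(8,85.)]
obs={'S':(S,[330,230],4,None),'D':(D,[220,260],4,None)}
# hand-read pts: (view, corner idx, u,v)
cr=[]
def S_(i,x,y): cr.append((S,None,i,330+x/4,230+y/4))
def D_(i,x,y): cr.append((D,None,i,220+(x-400)/4,260+y/4))
S_(0,291,268);S_(1,298,294);S_(2,239,305);S_(3,241,321);S_(4,307,311);S_(5,313,330);S_(6,204,352);S_(7,177,289)
D_(0,696,292);D_(1,668,307);D_(2,621,249);D_(3,597,266);D_(4,638,322);D_(5,612,341);D_(6,528,235);D_(7,612,190)
im=W["pixels"][150:290,250:390]; cv2.imwrite('pics/wz.png',cv2.resize(im,(560,560),interpolation=cv2.INTER_CUBIC))
def fit(cr,Lfree=True):
    def r(q): 
        O=outline(q[:3],q[3]); return np.concatenate([proj(f,O[i],p)-[u,v] for f,p,i,u,v in cr])
    o=least_squares(r,[565,213,-.43,40]); return o
if __name__=="__main__":
    for nm,c in (('S',cr[:8]),('D',cr[8:]),('both',cr)):
        o=fit(c); print(nm,o.x.round(3),np.abs(o.fun).max().round(2),o.fun.reshape(-1,2).round(1).tolist() if nm=='both' else '')
    q=o.x; v=W["pixels"].copy()
    cv2.polylines(v,[np.int32((proj(W,outline(q[:3],q[3]),po))*16)],True,(255,0,255),1,cv2.LINE_AA,4)
    cv2.imwrite('pics/wz.png',cv2.resize(v[150:290,250:390],(560,560),interpolation=cv2.INTER_CUBIC))
E
python3 fit.py
```

```text
S [ 5.67388e+02  2.13138e+02 -4.39000e-01  3.78310e+01] 1.0 
D [ 5.61341e+02  2.14939e+02 -4.17000e-01  4.02970e+01] 0.88 
both [ 5.63646e+02  2.13763e+02 -4.23000e-01  3.94720e+01] 1.98 [[0.9, -0.9], [1.5, -1.7], [0.4, -1.3], [1.7, -0.2], [1.2, -1.0], [2.0, 0.2], [0.4, 0.5], [1.2, -0.6], [0.0, -1.7], [-0.8, -0.8], [-0.7, -0.8], [-1.4, -1.2], [-0.2, -0.5], [-1.7, -0.5], [-0.8, -0.2], [0.5, -1.5]]
```

View pics/wz.png

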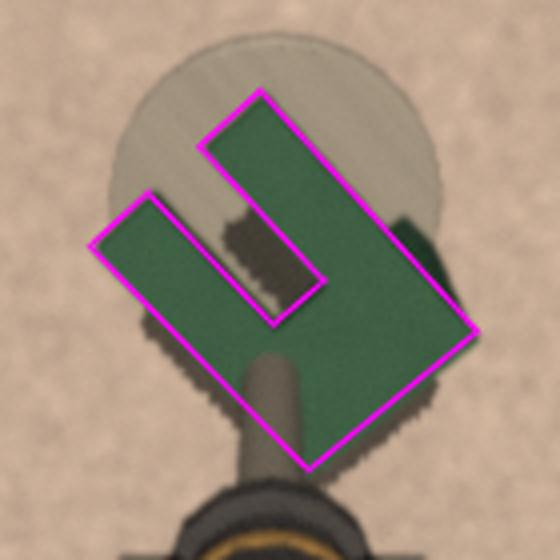

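```bash
python3 - <<'E'
from fit import *
R=Ro.from_quat(s["eef_rot"]).as_matrix()
print(R.round(3).tolist())
for off in (-3,0,3):
  for z in (153.5,):
    X=s["tool_pos"]+R@np.array([off,0,0.]); X=X+R[:,2]*(s["tool_pos"][2]-z); u=proj(W,X,po); print(off,u,(u-[250,150])*4)
X=np.array([563.6,213.8,0]);print(R.T@(X-s["tool_pos"]))
Rn=R[:,2]*83.5; print(Rn)
E
```

```text
[[-0.401, 0.916, 0.001], [0.916, 0.401, -0.003], [-0.003, 0.0, -1.0]]
-3 [317.34139241 249.88507895] [269.36556966 399.5403158 ]
0 [317.3422043  245.81349522] [269.36881719 383.25398087]
3 [317.34302501 241.70897298] [269.37210002 366.83589193]
[1.11610652e-01 4.74397074e-01 2.36966481e+02]
[  0.10841256  -0.21084407 -83.49966342]
```

The fit (563.6, 213.8, −0.42 rad) matches the wrist outline closely. The foot shows about 1 mm off along tool x. I'll lower the foot to just above the plate and check.

{"method": "move_arm", "body": {
  "rows": [
    [[-0.1, 0, 1.5], [0, 0, 0], 255],
    [[-0.1, 0, 3.5], [0, 0, 0], 255],
    [[-0.1, 0, 5.2], [0, 0, 0], 255],
    [[-0.1, 0, 5.8], [0, 0, 0], 255],
    [[-0.1, 0, 5.8], [0, 0, 0], 255]
  ]
}}

```text
time_s: 7.3
tool_pos: [563.6, 212.5, 179.2]
eef_rot: [0.548, 0.837, -0.001, 0.001]
force: [0.5, 0.7, -2.2]
opening: 20.9
```

```bash
cat > look.py <<'E'
import sys
from station import manip, cams
from h import *
from fit import outline
n=sys.argv[1]
s=manip.sense(); W=cams.grab_frame("wrist"); po=(s["tool_pos"],s["eef_rot"])
print(s["tool_pos"],s["eef_rot"],s["qpos"].round(3),s["force"],s["opening"],s["time_s"])
v=W["pixels"].copy()
cv2.polylines(v,[np.int32((proj(W,outline((563.6,213.8,-.423),39.5),po))*16)],True,(255,0,255),1,cv2.LINE_AA,4)
S=cams.grab_frame("scene");D=cams.grab_frame("side")
a=cv2.resize(S["pixels"][230:350,330:430],(400,480),interpolation=cv2.INTER_CUBIC)
b=cv2.resize(D["pixels"][260:380,220:320],(400,480),interpolation=cv2.INTER_CUBIC)
cv2.imwrite(f'pics/s{n}.png',np.hstack([a,b]))
cv2.imwrite(f'pics/w{n}.png',cv2.resize(v[120:370,200:440],(576,600),interpolation=cv2.INTER_CUBIC))
E
python3 look.py 5
```

```text
[563.557048   212.52754737 179.2324839 ] [ 5.47885209e-01  8.36552324e-01 -5.03765507e-04  1.32395964e-03] [ 0.145  0.106  0.004  1.468 -0.003  1.305] [ 0.46899902  0.65787205 -2.21415705] 20.905726492368885 7.3
```

View pics/w5.png

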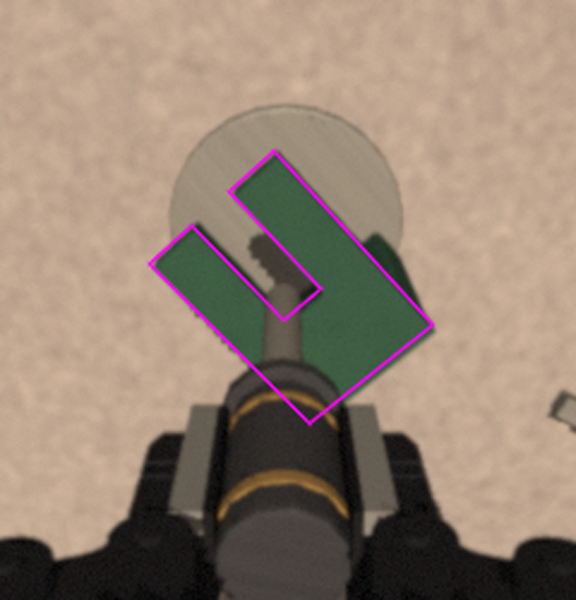

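View pics/s5.png

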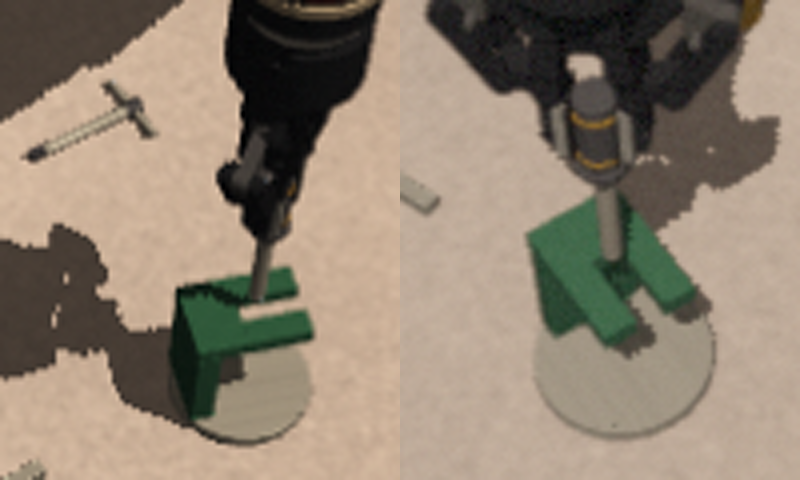

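```bash
python3 - <<'E'
from h import *; import pickle
from fit import W,S,D
po=(np.array([563.557048,212.52754737,179.2324839]),[ 5.47885209e-01,8.36552324e-01,-5.03765507e-04,1.32395964e-03])
for f,p,o,k in((W,po,(200,120),2.4),(S,None,(330,230),4),(D,None,(220,260),4)):
  for X in [(563.6,213.8,95.7),(563.6,213.8,85)]:
    print((proj(f,np.array(X),p)-o)*k)
E
```

```text
[283.35849197 297.35464015]
[283.31528844 284.98305862]
[258.80321342 297.03799958]
[257.07954196 307.39965158]
[212.46229681 251.91708545]
[213.95932493 264.93631358]
```

The foot centre at about (285,297) matches the predicted (283,297). Lowering into the slot.

{"method": "move_arm", "body": {
  "rows": [
    [[0, 0, 1.2], [0, 0, 0], 255],
    [[0, 0, 2.4], [0, 0, 0], 255],
    [[0, 0, 3.6], [0, 0, 0], 255],
    [[0, 0, 3.6], [0, 0, 0], 255]
  ]
}}

```text
time_s: 7.95
tool_pos: [563.3, 212.5, 142.7]
eef_rot: [0.548, 0.837, -0.001, 0.001]
force: [-0.1, -0.2, -2.2]
opening: 20.6
```

No contact force, so the foot is through the plate.

{"method": "move_arm", "body": {
  "rows": [
    [[0, 0, 1.4], [0, 0, 0], 255],
    [[0, 0, 2.8], [0, 0, 0], 255],
    [[0, 0, 3.8], [0, 0, 0], 255],
    [[0, 0, 4.2], [0, 0, 0], 255],
    [[0, 0, 4.2], [0, 0, 0], 255]
  ]
}}

```text
time_s: 8.57
tool_pos: [563.3, 212.4, 100.5]
eef_rot: [0.548, 0.837, -0.001, 0.001]
force: [-0.3, -0.5, -2.4]
opening: 20.7
```

```bash
python3 look.py 6
```

```text
[563.29717249 212.36072992 100.4693003 ] [ 0.54783988  0.83658225 -0.00085935  0.00093207] [ 0.145  0.127 -0.116  1.328 -0.003  1.304] [-0.30274114 -0.46948761 -2.39941592] 20.68260413068997 8.575
```

View pics/w6.png

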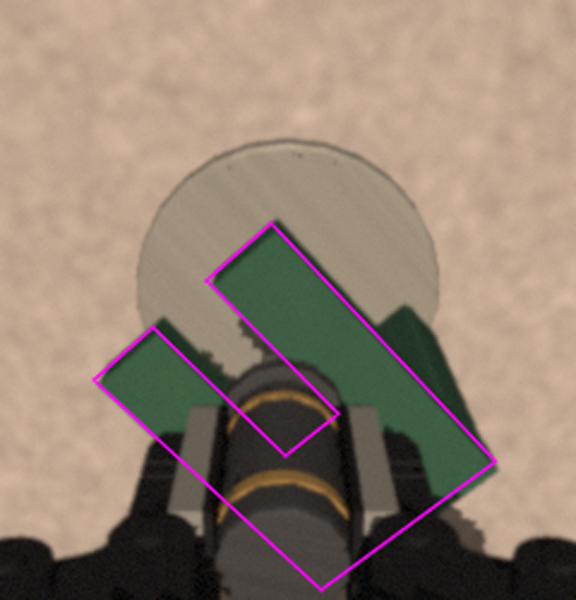

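View pics/s6.png

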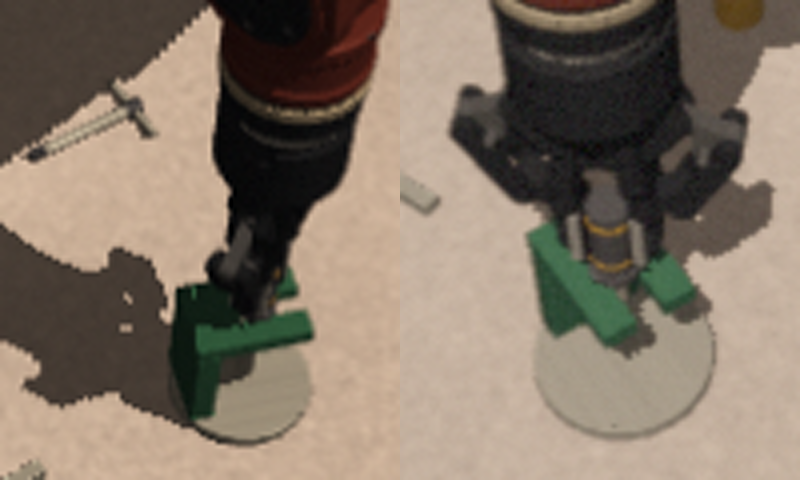

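The pin is in the slot, collar about 2 mm above the plate. I'll ease down until contact.

{"method": "move_arm", "body": {
  "rows": [
    [[0, 0, 0.1], [0, 0, 0], 255],
    [[0, 0, 0.2], [0, 0, 0], 255],
    [[0, 0, 0.25], [0, 0, 0], 255],
    [[0, 0, 0.25], [0, 0, 0], 255]
  ]
}}

```text
time_s: 9.22
tool_pos: [563.7, 212.4, 98.7]
eef_rot: [0.548, 0.837, -0.001, 0.001]
force: [-0.2, 0.5, -2.5]
opening: 20.9
```

{"method": "move_arm", "body": {
  "rows": [
    [[0, 0, 0.1], [0, 0, 0], 255],
    [[0, 0, 0.15], [0, 0, 0], 255],
    [[0, 0, 0.2], [0, 0, 0], 255],
    [[0, 0, 0.2], [0, 0, 0], 255]
  ]
}}

```text
time_s: 9.72
tool_pos: [563.8, 212.5, 98.5]
eef_rot: [0.548, 0.837, -0.0, 0.002]
force: [-6.0, -1.7, 11.1]
opening: 20.7
```

Contact (11 N up): the collar is seated. Releasing.

{"method": "move_arm", "body": {
  "rows": [
    [[0, 0, 0], [0, 0, 0], 180],
    [[0, 0, 0], [0, 0, 0], 140],
    [[0, 0, 0], [0, 0, 0], 100],
    [[0, 0, 0], [0, 0, 0], 60],
    [[0, 0, 0], [0, 0, 0], 60],
    [[0, 0, 0], [0, 0, 0], 60],
    [[0, 0, 0], [0, 0, 0], 60]
  ]
}}

```text
time_s: 10.6
tool_pos: [563.9, 212.5, 98.5]
eef_rot: [0.548, 0.837, -0.0, 0.002]
force: [0.2, 0.1, 0.4]
opening: 65.5
```

```bash
python3 look.py 7
```

```text
[563.85044868 212.46245307  98.47414705] [ 5.47750281e-01  8.36639970e-01 -2.84583175e-04  1.76355665e-03] [ 0.145  0.127 -0.12   1.322 -0.003  1.304] [0.18112615 0.1261102  0.36286809] 65.45330465326587 10.6
```

View pics/w7.png

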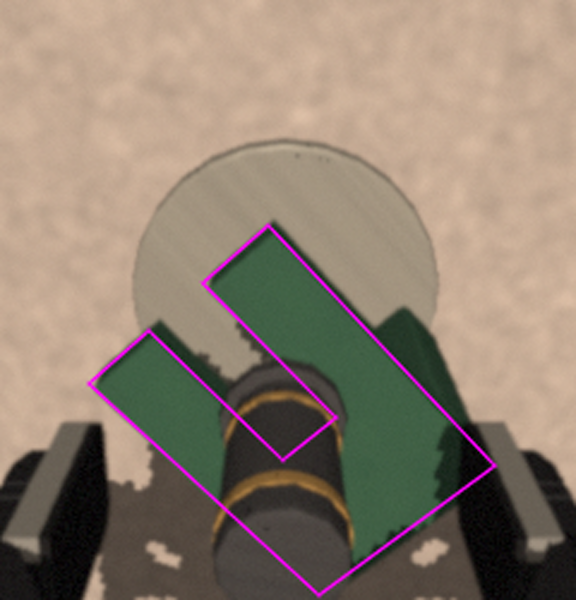

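View pics/s7.png

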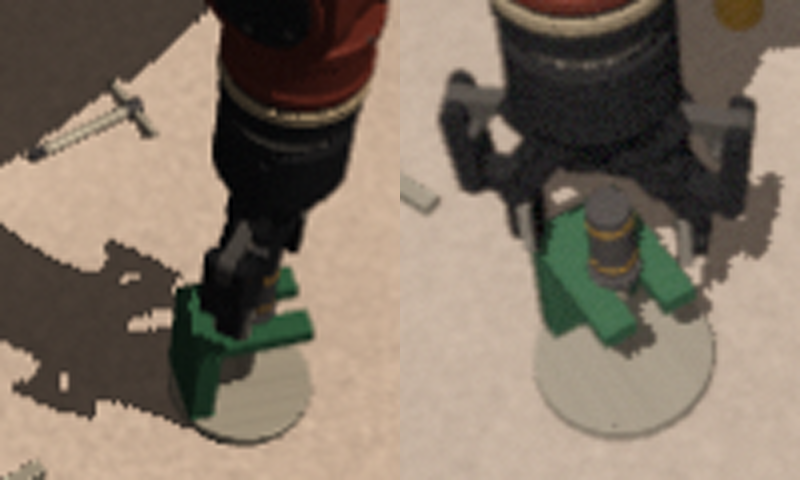

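The pin hangs upright and free. Retracting straight up and checking again.

{"method": "move_arm", "body": {
  "rows": [
    [[0, 0, -2.0], [0, 0, 0], 0],
    [[0, 0, -5.0], [0, 0, 0], 0],
    [[0, 0, -9.0], [0, 0, 0], 0],
    [[0, 0, -13.0], [0, 0, 0], 0],
    [[0, 0, -15.0], [0, 0, 0], 0],
    [[0, 0, -15.0], [0, 0, 0], 0]
  ]
}}

```text
time_s: 11.5
tool_pos: [564.5, 213.0, 251.7]
eef_rot: [0.548, 0.837, 0.001, 0.003]
force: [0.4, 0.1, -1.5]
opening: 85.5
```

```bash
python3 look.py 8; python3 - <<'E'
import pickle
from h import *
s,W=pickle.load(open('w1.pkl','rb'))
E
```

```text
[564.51551004 212.98528831 251.65858379] [0.54775384 0.83663145 0.00123157 0.00346848] [ 0.146  0.112  0.142  1.595 -0.003  1.305] [ 0.38948073  0.13370445 -1.45840914] 85.50086869076138 11.5
```

View pics/w8.png

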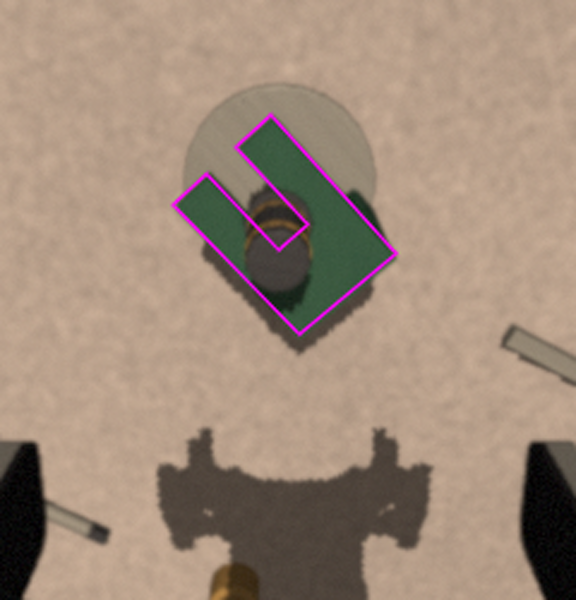

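View pics/s8.png

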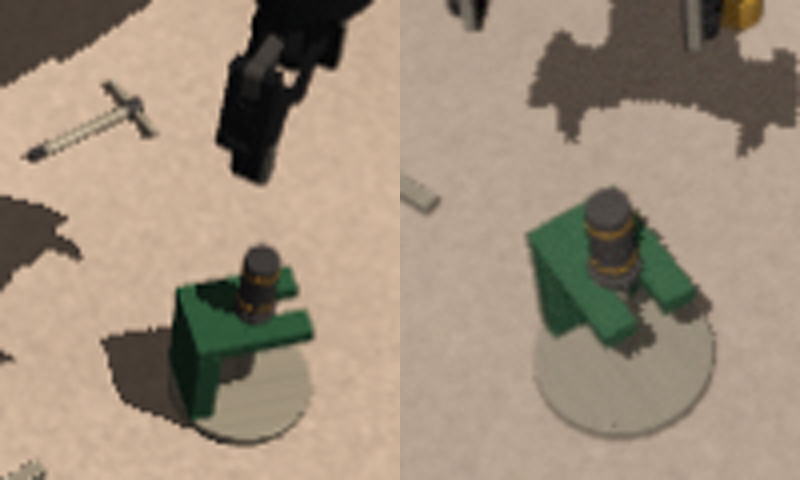

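The pin hangs upright in the notch with its axis at the marked point. Going back to the stand with the wrist wound back, to leave room for the clockwise turn.

{"method": "move_arm", "body": {
  "rows": [
    [[-3.0, -1.6, 0], [0, 0, -0.18], 0],
    [[-8.0, -4.4, 0], [0, 0, -0.36], 0],
    [[-13.0, -7.2, 0], [0, 0, -0.54], 0],
    [[-18.0, -9.9, 0], [0, 0, -0.72], 0],
    [[-23.0, -12.7, 0], [0, 0, -0.9], 0],
    [[-28.0, -15.5, 0], [0, 0, -1.08], 0],
    [[-32.0, -17.7, 0], [0, 0, -1.26], 0],
    [[-35.0, -19.3, 0], [0, 0, -1.44], 0],
    [[-35.8, -19.8, 0], [0, 0, -1.62], 0],
    [[-35.8, -19.8, 0], [0, 0, -1.8], 0],
    [[-35.8, -19.8, 0], [0, 0, -1.98], 0],
    [[-35.8, -19.8, 0], [0, 0, -2.16], 0],
    [[-35.8, -19.8, 0], [0, 0, -2.34], 0],
    [[-35.8, -19.8, 0], [0, 0, -2.52], 0],
    [[-35.8, -19.8, 0], [0, 0, -2.7], 0],
    [[-35.8, -19.8, 0], [0, 0, -2.77], 0],
    [[-35.8, -19.8, 0], [0, 0, -2.77], 0],
    [[-35.8, -19.8, 0], [0, 0, -2.77], 0]
  ]
}}

```text
time_s: 13.9
tool_pos: [524.5, -194.4, 248.0]
eef_rot: [0.72, -0.694, 0.001, 0.0]
force: [0.0, 0.2, 0.4]
opening: 85.4
```

```bash
python3 - <<'E'
from station import manip, cams, look_for
from h import *
import pickle
s=manip.sense(); W=cams.grab_frame("wrist"); pickle.dump((s,W),open('w9.pkl','wb'))
print(s["tool_pos"],s["eef_rot"],s["qpos"],s["time_s"],Ro.from_quat(s["eef_rot"]).as_matrix().round(4).tolist())
po=(s["tool_pos"],s["eef_rot"])
v=W["pixels"].copy()
t=np.linspace(0,2*np.pi,60)
def circ(r,z,c=(527,-194.5)): 
    P=np.c_[c[0]+r*np.cos(t),c[1]+r*np.sin(t),0*t+z]; cv2.polylines(v,[np.int32(proj(W,P,po)*16)],True,(255,0,255),1,cv2.LINE_AA,4)
v0=v.copy()
circ(25,110.9);circ(8,110.9);circ(50,5)
u=proj(W,np.array([527,-194.5,100]),po); x,y=int(u[0])-60,int(u[1])-60; print(x,y)
cv2.imwrite('pics/w9.png',np.hstack([cv2.resize(a[y:y+120,x:x+120],(400,400),interpolation=cv2.INTER_CUBIC) for a in (v0,v)]))
cv2.imwrite('pics/w9f.png',W["pixels"])
E
```

```text
[ 524.50828484 -194.38428433  247.98523741] [ 7.20451051e-01 -6.93505033e-01  9.03691396e-04  4.85733249e-04] [-5.88012599e-01 -1.76123559e-02  2.63609183e-03  1.58943838e+00
 -1.27666604e-03 -2.19691970e+00] 13.9 [[0.0381, -0.9993, 0.0006], [-0.9993, -0.0381, -0.002], [0.002, -0.0006, -1.0]]
254 157
```

View pics/w9.png

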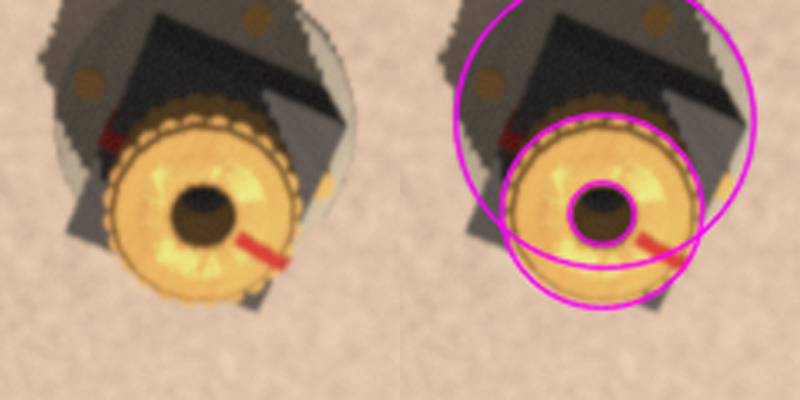

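View pics/w9f.png

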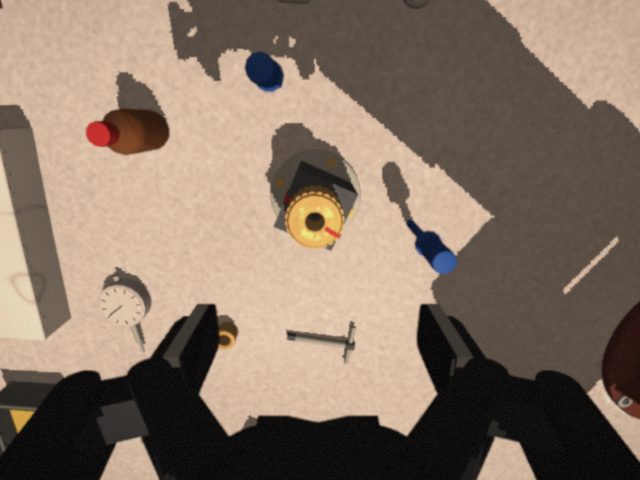

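The cap's red line points to about (288,266) in the crop and the stand's line is at (110,130), so the cap is about 3.0 rad unscrewed. The axis is within 1 mm of my estimate. Descending with open fingers.

{"method": "move_arm", "body": {
  "rows": [
    [[0, -0.25, 3.0], [0, 0, 0], 0],
    [[0, -0.25, 7.0], [0, 0, 0], 0],
    [[0, -0.25, 11.0], [0, 0, 0], 0],
    [[0, -0.25, 14.0], [0, 0, 0], 0],
    [[0, -0.25, 16.0], [0, 0, 0], 0],
    [[0, -0.25, 16.7], [0, 0, 0], 0],
    [[0, -0.25, 16.7], [0, 0, 0], 0],
    [[0, -0.25, 16.7], [0, 0, 0], 0]
  ]
}}

```text
time_s: 14.95
tool_pos: [528.0, -195.2, 82.5]
eef_rot: [0.721, -0.693, 0.002, 0.0]
force: [0.5, -0.5, -0.7]
opening: 85.4
```

```bash
cat > lk.py <<'E'
import sys
from station import manip, cams
from h import *
n=sys.argv[1]
s=manip.sense(); W=cams.grab_frame("wrist")
print(s["tool_pos"],s["eef_rot"],s["qpos"].round(3),s["force"],s["torque"],s["opening"],s["time_s"])
S=cams.grab_frame("scene");D=cams.grab_frame("side")
a=cv2.resize(S["pixels"][160:250,260:350],(400,400),interpolation=cv2.INTER_CUBIC)
b=cv2.resize(D["pixels"][165:255,340:430],(400,400),interpolation=cv2.INTER_CUBIC)
cv2.imwrite(f'pics/s{n}.png',np.hstack([a,b])); cv2.imwrite(f'pics/w{n}.png',W["pixels"])
E
python3 lk.py 10
```

```text
[ 527.9855126  -195.15993263   82.53965645] [ 7.20554340e-01 -6.93395436e-01  2.03302859e-03  2.81819427e-04] [-5.860e-01  1.400e-02 -2.670e-01  1.286e+00 -1.000e-03 -2.195e+00] [ 0.54697274 -0.48205059 -0.66172369] [ 0.00334659 -0.00722079 -0.00668702] 85.39504439579754 14.95
```

View pics/w10.png

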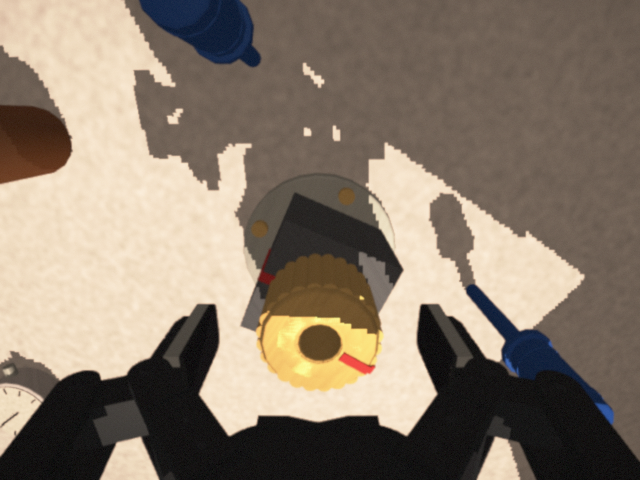

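View pics/s10.png

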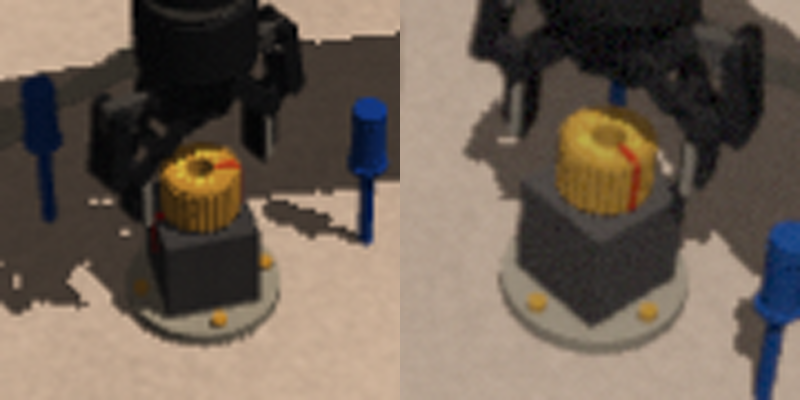

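Cap is centred between the pads to about 1 mm. I'll correct that and close.

{"method": "move_arm", "body": {
  "rows": [
    [[-0.1, 0.1, 0.2], [0, 0, 0], 60],
    [[-0.1, 0.1, 0.2], [0, 0, 0], 100],
    [[-0.1, 0.1, 0.2], [0, 0, 0], 160],
    [[-0.1, 0.1, 0.2], [0, 0, 0], 255],
    [[-0.1, 0.1, 0.2], [0, 0, 0], 255],
    [[-0.1, 0.1, 0.2], [0, 0, 0], 255],
    [[-0.1, 0.1, 0.2], [0, 0, 0], 255]
  ],
  "squeeze": 40
}}

```text
time_s: 15.98
tool_pos: [527.2, -194.0, 80.5]
eef_rot: [0.721, -0.693, 0.002, -0.0]
force: [3.9, 2.8, 5.7]
opening: 48.5
```

```bash
python3 lk.py 11
```

```text
[ 527.21941119 -194.01396187   80.49091649] [ 7.20632980e-01 -6.93313361e-01  2.16512270e-03 -6.09112222e-05] [-5.850e-01  1.100e-02 -2.740e-01  1.282e+00 -1.000e-03 -2.194e+00] [3.92654668 2.8166914  5.68649449] [ 0.66500612 -0.81169651 -0.02364223] 48.51230837448986 15.975
```

View pics/w11.png

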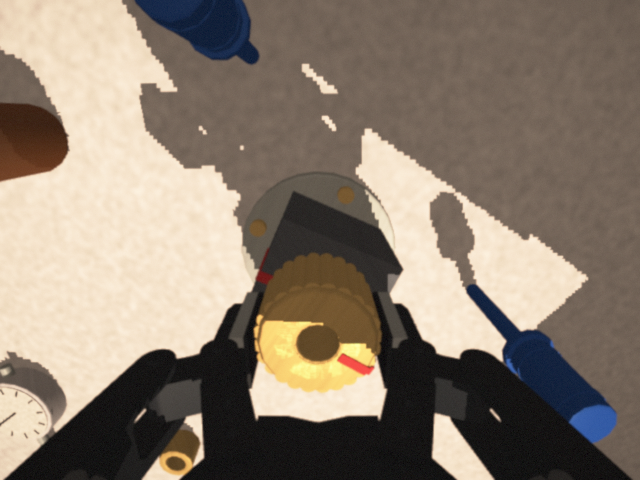

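View pics/s11.png

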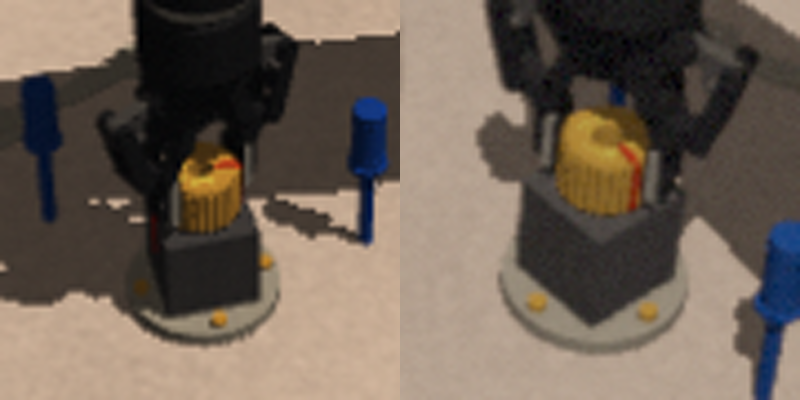

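Firm grip, red line still visible at (355,365). Screwing clockwise (+z of the tool), following the thread down.

{"method": "move_arm", "body": {
  "rows": [
    [[0, 0, 0.01], [0, 0, 0.1], 255],
    [[0, 0, 0.02], [0, 0, 0.25], 255],
    [[0, 0, 0.04], [0, 0, 0.4], 255],
    [[0, 0, 0.05], [0, 0, 0.55], 255],
    [[0, 0, 0.07], [0, 0, 0.7], 255],
    [[0, 0, 0.08], [0, 0, 0.85], 255],
    [[0, 0, 0.1], [0, 0, 1.0], 255],
    [[0, 0, 0.11], [0, 0, 1.15], 255],
    [[0, 0, 0.12], [0, 0, 1.3], 255],
    [[0, 0, 0.13], [0, 0, 1.4], 255],
    [[0, 0, 0.13], [0, 0, 1.4], 255],
    [[0, 0, 0.13], [0, 0, 1.4], 255]
  ]
}}

```text
time_s: 17.62
tool_pos: [528.3, -194.8, 79.3]
eef_rot: [-0.104, 0.995, -0.002, 0.003]
force: [9.4, -1.9, -0.9]
opening: 48.3
```

```bash
python3 lk.py 12
```

```text
[ 528.28039636 -194.8100615    79.34105767] [-0.10438552  0.99453084 -0.00240349  0.00250994] [-5.850e-01  1.200e-02 -2.750e-01  1.277e+00 -1.000e-03 -7.940e-01] [ 9.44643884 -1.90667582 -0.93139524] [-0.23663019 -1.78690329 -0.08136777] 48.33149230766956 17.625
```

View pics/w12.png

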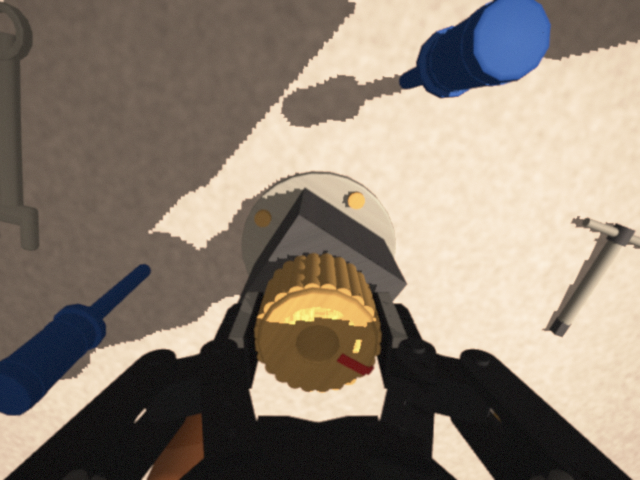

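No slip: the red line stays at (355,365) relative to the fingers. Continuing.

{"method": "move_arm", "body": {
  "rows": [
    [[0, 0, 0.01], [0, 0, 0.1], 255],
    [[0, 0, 0.02], [0, 0, 0.25], 255],
    [[0, 0, 0.04], [0, 0, 0.4], 255],
    [[0, 0, 0.05], [0, 0, 0.55], 255],
    [[0, 0, 0.07], [0, 0, 0.7], 255],
    [[0, 0, 0.08], [0, 0, 0.85], 255],
    [[0, 0, 0.1], [0, 0, 1.0], 255],
    [[0, 0, 0.11], [0, 0, 1.15], 255],
    [[0, 0, 0.12], [0, 0, 1.3], 255],
    [[0, 0, 0.13], [0, 0, 1.4], 255],
    [[0, 0, 0.13], [0, 0, 1.4], 255]
  ]
}}

```text
time_s: 19.15
tool_pos: [527.8, -196.1, 78.0]
eef_rot: [0.561, 0.828, -0.002, 0.004]
force: [-1.1, -5.2, 2.0]
opening: 48.8
```

```bash
python3 lk.py 13
```

```text
[ 527.79461684 -196.09743101   77.96465244] [ 0.56108134  0.82775131 -0.00153907  0.00362301] [-0.586  0.013 -0.276  1.274 -0.003  0.605] [-1.07227836 -5.22553792  1.96637085] [-1.17923063  0.24615962 -0.10929539] 48.77926826945892 19.15
```

View pics/w13.png

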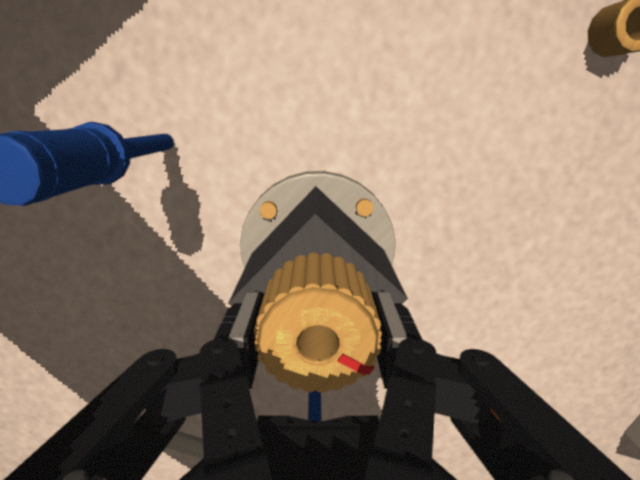

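View pics/s13.png

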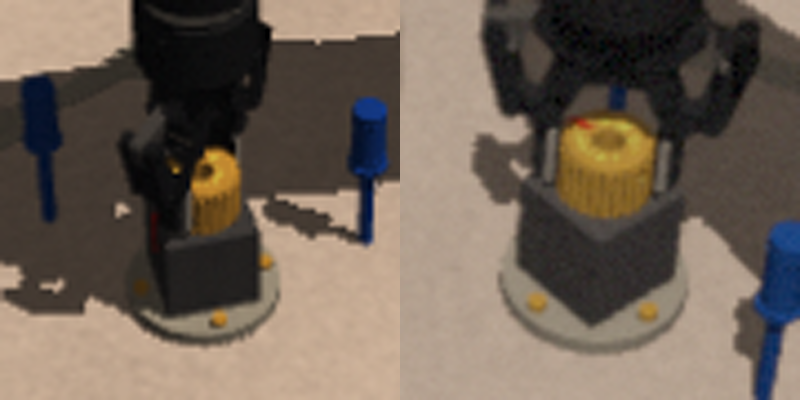

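About 0.2 rad remains. Small steps while watching the torque.

{"method": "move_arm", "body": {
  "rows": [
    [[0, 0, 0.01], [0, 0, 0.05], 255],
    [[0, 0, 0.01], [0, 0, 0.1], 255],
    [[0, 0, 0.01], [0, 0, 0.15], 255],
    [[0, 0, 0.01], [0, 0, 0.15], 255]
  ]
}}

```text
time_s: 19.8
tool_pos: [527.6, -196.2, 77.8]
eef_rot: [0.62, 0.784, -0.001, 0.004]
force: [1.4, -0.5, 2.2]
opening: 48.5
```

```bash
python3 -c "
from station import manip
s=manip.sense();print(s['torque'],s['force'],s['qpos'],s['eef_rot'],s['joint_efforts'])"
```

```text
[-0.13469909 -0.03713076 -0.00305913] [ 1.38943112 -0.50628774  2.16855174] [-0.58644132  0.01314712 -0.27649515  1.27422873 -0.00357263  0.75142103] [ 0.62014801  0.78447515 -0.00149492  0.00359806] [  0.44001823 -48.39763284  47.30365992   0.35175397   0.08366963
   0.32747925]
```

{"method": "move_arm", "body": {
  "rows": [
    [[0, 0, 0.0], [0, 0, 0.05], 255],
    [[0, 0, 0.0], [0, 0, 0.1], 255],
    [[0, 0, 0.0], [0, 0, 0.1], 255],
    [[0, 0, 0.0], [0, 0, 0.1], 255]
  ]
}}

```text
time_s: 20.3
tool_pos: [527.5, -196.2, 77.7]
eef_rot: [0.658, 0.753, -0.001, 0.004]
force: [0.8, -1.9, 2.2]
opening: 48.4
```

```bash
python3 -c "
from station import manip
s=manip.sense();print(s['torque'],s['force'],s['qpos'],s['eef_rot'],s['joint_efforts'])"
```

```text
[-0.18601609  0.04023336  1.25218434] [ 0.81109219 -1.85754023  2.16151256] [-0.58638274  0.01313736 -0.27654703  1.27430762 -0.00381808  0.84875163] [ 0.6575536   0.75339766 -0.0014476   0.00362263] [ -0.57181126 -48.45938802  47.43426561   0.26216925   0.2407329
   1.20022248]
```

Torque jumped to 1.25 N·m after 3.04 rad, so it has hit the hard stop. Checking the line alignment.

```bash
python3 lk.py 14
```

```text
[ 527.50118687 -196.23281155   77.7415117 ] [ 0.6575536   0.75339766 -0.0014476   0.00362263] [-0.586  0.013 -0.277  1.274 -0.004  0.849] [ 0.81109219 -1.85754023  2.16151256] [-0.18601609  0.04023336  1.25218434] 48.41460284610942 20.3
```

View pics/w14.png

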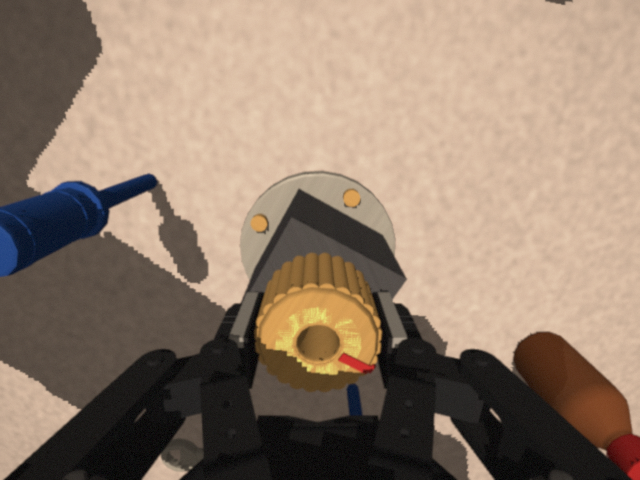

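View pics/s14.png

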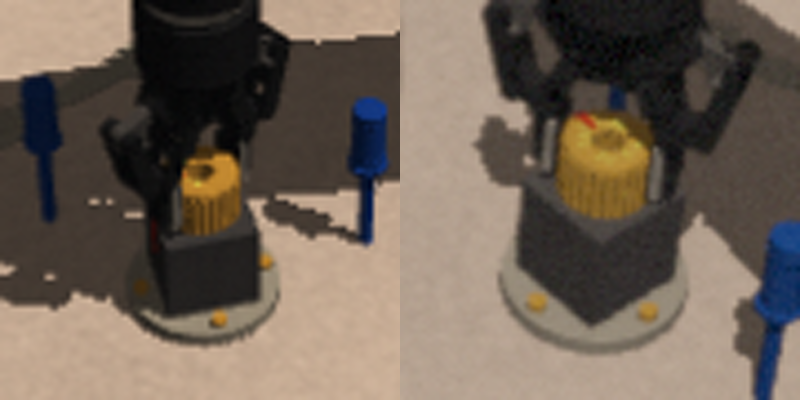

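Red line unmoved in the grip and pointing normal to the stand's +x face, so the cap is bottomed. Backing off a quarter turn.

{"method": "move_arm", "body": {
  "rows": [
    [[0, 0, -0.01], [0, 0, -0.1], 255],
    [[0, 0, -0.03], [0, 0, -0.25], 255],
    [[0, 0, -0.04], [0, 0, -0.4], 255],
    [[0, 0, -0.05], [0, 0, -0.55], 255],
    [[0, 0, -0.07], [0, 0, -0.7], 255],
    [[0, 0, -0.08], [0, 0, -0.85], 255],
    [[0, 0, -0.1], [0, 0, -1.0], 255],
    [[0, 0, -0.11], [0, 0, -1.15], 255],
    [[0, 0, -0.12], [0, 0, -1.3], 255],
    [[0, 0, -0.14], [0, 0, -1.45], 255],
    [[0, 0, -0.15], [0, 0, -1.57], 255],
    [[0, 0, -0.15], [0, 0, -1.57], 255],
    [[0, 0, -0.15], [0, 0, -1.57], 255],
    [[0, 0, -0.15], [0, 0, -1.57], 255]
  ]
}}

```text
time_s: 22.2
tool_pos: [528.4, -195.0, 79.2]
eef_rot: [-0.067, 0.998, -0.002, 0.003]
force: [6.5, 4.6, 2.8]
opening: 48.3
```

```bash
python3 lk.py 15; python3 - <<'E'
from station import cams,manip
from h import *
s=manip.sense(); print(s["dq"].round(4))
S=cams.grab_frame("scene");D=cams.grab_frame("side")
a=cv2.resize(S["pixels"][160:360,220:470],(500,400));b=cv2.resize(D["pixels"][260:380,220:320],(300,400))
cv2.imwrite('pics/s16.png',np.hstack([a,b]))
E
```

```text
[ 528.37699006 -195.00917488   79.2171765 ] [-0.06682157  0.99775848 -0.00235122  0.00271339] [-0.586  0.012 -0.275  1.277 -0.    -0.719] [6.4981032  4.63254576 2.82265314] [ 1.21181701 -1.23527991  0.07941661] 48.342217277622495 22.2
[ 0.0008 -0.     -0.0009  0.0005  0.0022  0.0008]
```

View pics/w15.png

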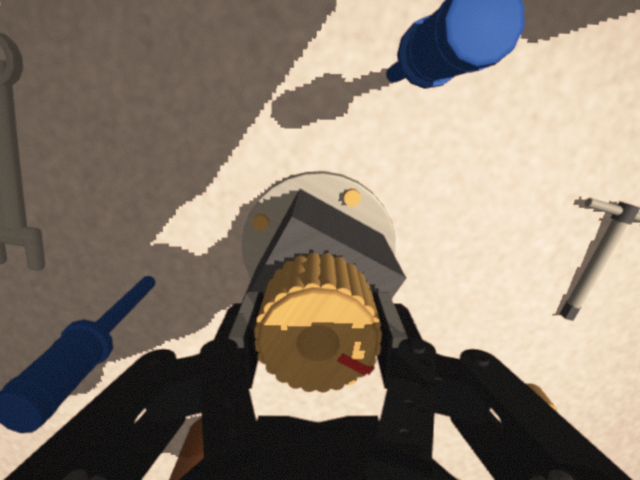

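View pics/s15.png

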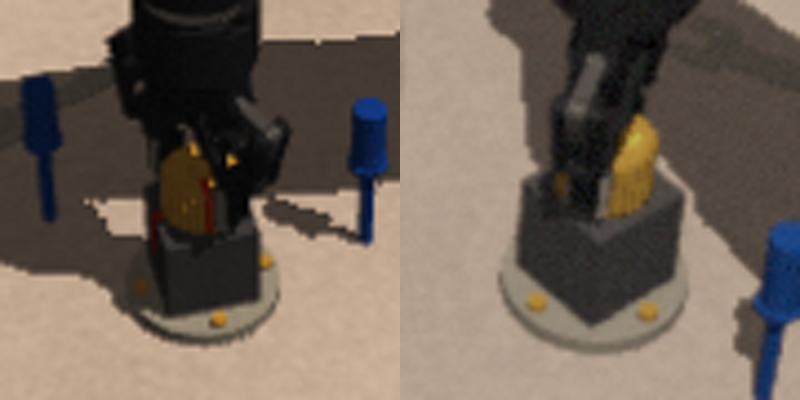

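View pics/s16.png

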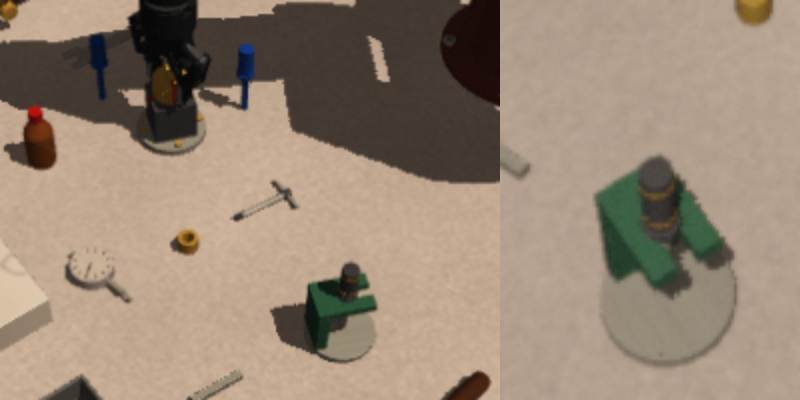

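The cap's red line now shows on the stand face one quarter counter-clockwise from the witness line. Wrist turned back 1.568 rad, arm still, grip holding, pin hanging. Handing in.

```bash
python3 -c "
from station import manip
print(manip.close_job()); s=manip.sense(); print(s['time_s'],s['opening'],s['force'])"
```

```text
the job is handed in; nothing more can be done
None
the job is handed in; nothing more can be done
```

The job is finished and handed in at about 22 s; no verdict is reported back.

- **Pin:** I drew it straight up out of the cap, lowered it into the rest's notch until the collar touched the plate (11 N), and let go. The last pictures show it upright in the notch, with nothing touching it.
- **Cap:** I screwed it clockwise 3.04 rad. The torque then jumped from about 0 to 1.25 N·m, which I took as the hard stop. The cap's red line pointed square to the stand's +x face. My picture estimate beforehand was about 3.0 rad.
- **Back-off:** I turned it back 1.57 rad, and the red line did not shift against the fingers, so there was no slip. The fingers still grip the cap with a 40 N squeeze setting and a 48 mm opening, and the arm is still.
- **Bench:** The bystanders and blue look-alikes that show in the final pictures look undisturbed. I did not measure their positions.

No check failed. The scene and side cameras differed by about 6 mm on the rest's position. I used their combined fit, which the wrist camera matched to within about 1 mm.

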